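Shake the blue bonbon out of the slotted box

ROBOT

A 6-joint arm with a two-finger parallel gripper is mounted at the origin on a cart in front of the work surface, level with it; the furniture and walls round the work are solid. World frame = base frame: x ahead of the robot, y to its left, z up, the work surface at z = 0. Lengths are in m, angles in rad, forces in N, time in s.
With the tool pointing down it reaches from about 0.25 to 0.775 m from the base axis. Payload 8.9 kg.
Tool frame: the origin (TCP) lies midway between the tips of the shut fingers; the grasp point (between the pads) lies 19 mm behind it (bot.hold_point_z is the distance from the TCP to the grasp point, in m); z points along the fingers, y is the line along which they close (so a half turn about z gives the same grasp; the last joint's range is limited). The gripper opens to 85 mm and grips with 20 to 120 N. Pads are 22 mm wide; open, the fingers measure 114 mm over their backs; the gripper's body (76 mm by 85 mm) begins 54 mm behind the grasp point. The pads swing forward as they close: fully open they stand 13 mm farther back than shut.
Start: joints at [1.205, 0.291, -0.153, 1.127, 0, 1.431], TCP at [0.118, 0.512, 0.231] pointing down, gripper open.
Joint ranges: [-2.52, 2.52], [-0.91, 1.74], [-1.3, 1.37], [-1.96, 2.02], [-1.52, 1.47], [-3.14, 3.14]. Speed limits (rad/s): [2.22, 2.22, 2.79, 3.14, 3.14, 3.14].

INTERFACE

Orientations are given as a unit quaternion [w, x, y, z].
In Python, from cell import bot, claw, solver, vision, job_done, status gives the robot as it stands. The module is installed in compiled form; this text tells all that it offers. Calls block until the motion is done:
- bot.move_pose(position, orientation): joint-space move of the TCP to a pose.
- bot.line_to(position, rotation=None, speed=0.15): straight line of the TCP; rotation=None keeps the orientation; speed is the mean speed in m/s.
- bot.move_joints(angles): joint-space move.
- claw.grip(opening, strength=None): finger opening in m; strength is the grip in N (None keeps the last); returns when the fingers have stopped.
- bot.dwell(seconds).
- solver.inverse_kinematics(position, orientation): joint angles nearest the present ones, or None.
- vision.capture(name): name is "side" or "top" or "wrist"; returns a dict with "frame" (480x640x3 uint8, red, green, blue), "K" (3x3 intrinsics, pixels), "D" ([k1, k2, p1, p2, k3] as OpenCV has them; the pictures are not rectified), "R" (3x3) and "t" (3): a world point X has camera coordinates R X + t. Camera axes: x right, y down, z forward; pixel columns grow to the right and rows downward; lengths in m; the calibration is good to about 2 mm. A picture is of the moment at which its call begins. There is no depth.
A pose or a line that the arm cannot do raises bot.PlanningError and nothing moves.
- job_done(): hands the job in; it is judged then, once.
Readings, each from a call of its own:
- status.current_time_s(): time.
- status.current_q(): joint angles.
- status.current_qvel(): joint speeds.
- status.current_effort(): joint torques, N m.
- status.current_tcp_pos(): TCP position.
- status.current_tcp_rot(): TCP orientation.
- status.current_contact_force(): force on the tool from outside, world axes, zero at the start.
- status.current_ft_torque(): the same for the moment, N m.
- status.current_opening(): finger opening in m.
- status.current_grip_force(): force on a finger pad.
Only numpy, scipy, OpenCV 4.12 (cv2) and the standard library are available. Lean on these libraries where they do the work, as an engineer would, in place of code of your own. Each camera call takes 0.05 s, during which the arm holds its last target. There are 200 camera calls.

TASK

Each of the two clear slotted boxes stands slot down on the worktop with one bonbon caught inside. Pick up the box that holds the blue bonbon, shake or rock it over the steel tray until the bonbon drops through the slot into the tray, then stand the empty box, slot still down, back on the worktop beside the tray. Do not disturb the other box or its pale bonbon.

Things in the scene. Friction and masses are not known exactly. Their poses are not given: they have to be found in the camera images.
- box_blue_center (a point): Centre (half-way up) of a clear closed box on a white slotted base, loose, 0.15 to 0.3 kg, 120 (its x) x 50 (its y) x 80 mm high (its z, up). Walls and roof 3 mm, base 5 mm. Its only opening, the slot in the base, is 40 mm below this point: 28 mm along x, 44 mm along y. Grip it from above across the 50 mm width. This one holds the blue bonbon.
- box_pale_center (a point): Centre (half-way up) of a clear closed box on a white slotted base, loose, 0.15 to 0.3 kg, 120 (its x) x 50 (its y) x 80 mm high (its z, up). Walls and roof 3 mm, base 5 mm. Its only opening, the slot in the base, is 40 mm below this point: 28 mm along x, 44 mm along y. Grip it from above across the 50 mm width. This one holds the pale bonbon and must be left alone.
- blue_bonbon_center (a point): Centre of the blue bonbon, a rounded block 22 x 22 x 16 mm; it starts flat on the smooth base inside its box, about 36 mm from the middle of the slot towards its +x end. It slides when the box is tilted end down by some 20 degrees or more (30 to 35 is sure); it may skid across the slot, so several rocks to and fro may be needed.
- pale_bonbon_center (a point): Centre of the pale yellow bonbon, 22 x 22 x 16 mm, inside the other box.
- tray: Open steel tray, fixed to the worktop, 170 (its x) x 150 (its y) x 28 mm high, walls and floor 5 mm; origin at the centre of its underside. The two boxes and the tray share the front of the worktop, in any order.
There are look-alikes about, which are no part of the job. What is shaped like the part that bears box_blue_center but black is not meant.

How it is judged:
On the way:
1. the box with the blue bonbon still inside is held raised over the tray (horizontal distance between box_blue_center and tray below 0.09 m and height (world z) of box_blue_center above 0.075 m and z of blue_bonbon_center in the frame of box_blue_center between -0.036 and 0.04 m and x of blue_bonbon_center in the frame of box_blue_center between -0.06 and 0.06 m and y of blue_bonbon_center in the frame of box_blue_center between -0.025 and 0.025 m), for 0.1 s.
At the end, for the whole second after the job is handed in: The blue bonbon lies on the floor of the tray; its box stands upright, slot down, on the worktop outside the tray (tilt under 0.15 rad, underside within 10 mm of the worktop); the other box stands within 30 mm of where it was, with the pale bonbon still inside (x of blue_bonbon_center in the frame of tray between -0.083 and 0.083 m and y of blue_bonbon_center in the frame of tray between -0.073 and 0.073 m and z of blue_bonbon_center in the frame of tray below 0.028 m and angle between each of box_blue_center, box_pale_center's own z axis and vertical below 0.15 rad and height (world z) of box_blue_center between 0.03 and 0.05 m and horizontal distance between box_blue_center and tray above 0.085 m and distance of box_pale_center from where it was at the start of the episode below 0.03 m and z of pale_bonbon_center in the frame of box_pale_center between -0.036 and 0.04 m and x of pale_bonbon_center in the frame of box_pale_center between -0.06 and 0.06 m and y of pale_bonbon_center in the frame of box_pale_center between -0.025 and 0.025 m); the robot touches nothing.
It fails at once if the other box is pushed more than 30 mm or tipped (distance of box_pale_center from where it was at the start of the episode above 0.03 m or angle between box_pale_center's own z axis and vertical above 0.3 rad).
It also fails if it takes over 58 s, if anything falls off the work surface, if the arm or the gripper's body presses on something with over 40 N, if the wrist force passes 120 N, or if a joint passes its speed limit or range.

## Working session

There is one attempt and no reset: what is moved stays moved. The work goes in short steps, each a Python script; the robot and the scene stay as the last script left them, time stands still between calls to the robot, and variables do not carry over. Pictures are saved under pics/ and viewed, at most 10 in all, crops included, and the job is handed in when it is done.

```bash
mkdir -p pics
python3 - <<'E'
from cell import bot,claw,solver,vision,status
import cv2,pickle
for n in("top","side"):
    c=vision.capture(n); pickle.dump(c,open(n+".pkl","wb"))
    cv2.imwrite(f"pics/{n}1.png",c["frame"][:,:,::-1]); print(n,c["K"].tolist(),c["D"],c["R"].tolist(),c["t"])
print(status.current_time_s(),bot.hold_point_z,status.current_tcp_rot())
E
```

```text
top [[469.3410480448289, 0.0, 324.66634019202223], [0.0, 469.3410480448289, 239.34493987033227], [0.0, 0.0, 1.0]] [-0.08031957  0.          0.          0.          0.        ] [[0.013170404656386473, -0.9998723779146512, 0.009042583949702783], [-0.9896207360273906, -0.014328512787893459, -0.14298773564852396], [0.14309905403528017, -0.007065522244502867, -0.9896831508768955]] [0.07177371 0.46239547 1.02911643]
side [[501.0617172598314, 0.0, 315.70329350213984], [0.0, 501.0617172598314, 246.4337989310065], [0.0, 0.0, 1.0]] [-0.11323132  0.          0.          0.          0.        ] [[0.8821844673672106, -0.4704897132130143, -0.019748298579033142], [-0.2880154526849374, -0.5059107067655911, -0.8130814570475892], [0.37255558585360327, 0.7229756472666805, -0.5818148751180249]] [-0.38170024  0.23097839  1.03959911]
0.1 0.0187 [-1.34302362e-04  1.13151762e-01  9.93577577e-01 -5.08271718e-04]
```

View pics/top1.png

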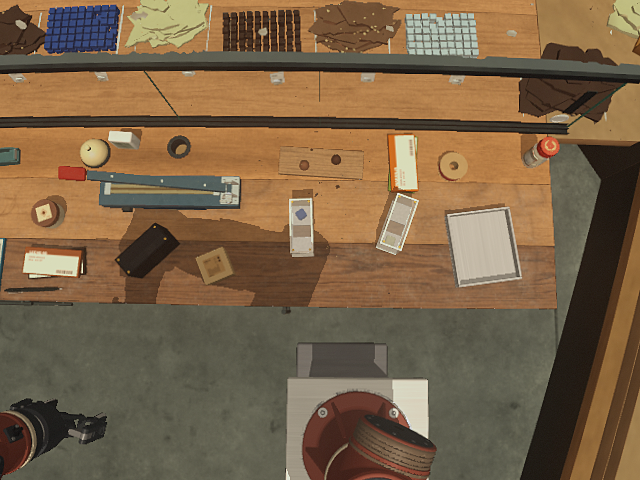

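View pics/side1.png

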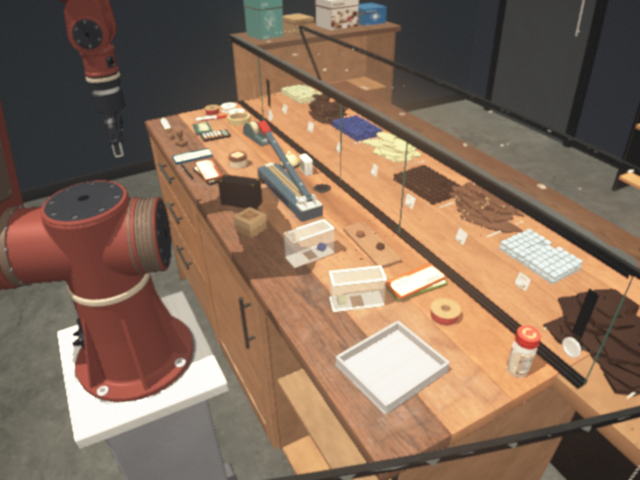

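The top view shows three box-shaped candidates: a clear box at (302,227) with a blue bonbon at (301,214), a clear box at (398,222) with a pale one, and a black block at (147,250). The tray is at (484,246). The box at (302,227) fits the description; the enlarged crop will confirm it.

Run:
```python
import cv2,numpy as np
t=cv2.imread("pics/top1.png")[180:300,270:530]; s=cv2.imread("pics/side1.png")[210:320,270:400]
t=cv2.resize(t,None,fx=3,fy=3,interpolation=cv2.INTER_CUBIC)
cv2.imwrite("pics/crop1.png",t)
cv2.imwrite("pics/crop2.png",cv2.resize(s,None,fx=5,fy=5,interpolation=cv2.INTER_CUBIC))
```

```text
(no output)
```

View pics/crop1.png

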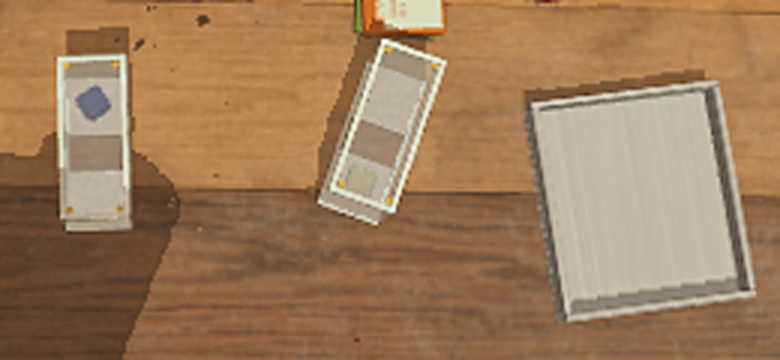

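View pics/crop2.png

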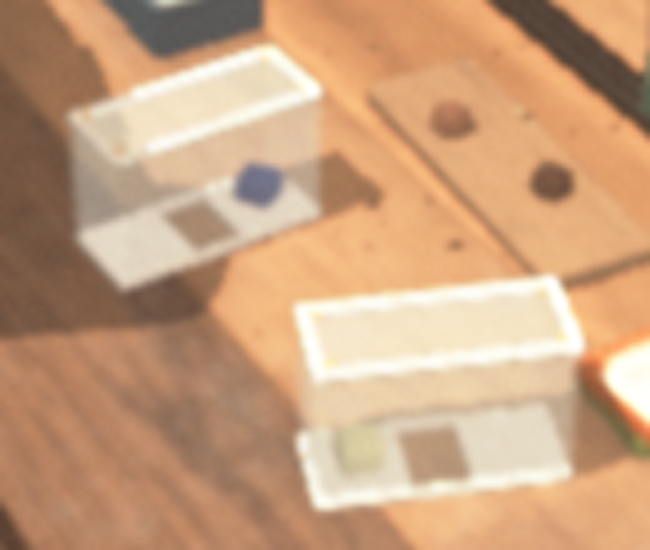

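The crops confirm it: the blue bonbon lies in the left box, with roof corners in the crop near (57,57), (127,55), (131,217) and (62,220). The pale one is in the middle box. Next I'll cast the roof corners onto z=0.08 and the tray rim onto z=0.028, then check sizes.

```bash
cat > h.py <<'E'
import cv2,numpy as np,pickle
def ray(c,px,z):
    n=cv2.undistortPoints(np.float64(px).reshape(-1,1,2),c["K"],c["D"])[:,0]
    d=np.c_[n,np.ones(len(n))]@c["R"]; o=-c["R"].T@c["t"]
    return o+d*((z-o[2])/d[:,2])[:,None]
E
python3 - <<'E'
from h import *
c=pickle.load(open("top.pkl","rb"))
def rep(n,p,z):
    P=ray(c,np.array(p)/3+[270-1/3,180-1/3],z); P=P[:,:2]
    print(n,P.round(3).tolist(),"c",P.mean(0).round(4),"sides",np.linalg.norm(P-np.roll(P,-1,0),axis=1).round(3))
    e=(P[0]+P[1]-P[2]-P[3]); print(" long yaw deg",np.degrees(np.arctan2(e[1],e[0])))
rep("blue roof",[(57,57),(127,55),(131,217),(62,220)],.08)
rep("pale roof",[(382,40),(446,62),(394,213),(325,192)],.08)
rep("tray",[(529,104),(718,82),(755,293),(567,320)],.028)
f=cv2.cvtColor(c["frame"],cv2.COLOR_RGB2HSV); m=cv2.inRange(f,(100,60,60),(130,255,255)); m[:180]=0;m[280:]=0;m[:,:285]=0;m[:,325:]=0
print("bonbon",ray(c,[np.argwhere(m)[:,::-1].mean(0)],.021),m.sum()/255)
s=pickle.load(open("side.pkl","rb"))
P=ray(s,np.array([(72,118),(268,50),(320,92),(120,158)])/5+[270,210],.08);print("side",P.round(3).tolist(),P.mean(0))
E
```

```text
blue roof [[0.543, 0.159], [0.546, 0.107], [0.427, 0.103], [0.424, 0.152]] c [0.4849 0.1301] sides [0.051 0.119 0.05  0.12 ]
 long yaw deg 2.743165907584069
pale roof [[0.56, -0.079], [0.544, -0.126], [0.432, -0.087], [0.447, -0.037]] c [ 0.4958 -0.0824] sides [0.05  0.119 0.052 0.121]
 long yaw deg -20.01007821220999
tray [[0.524, -0.201], [0.545, -0.351], [0.381, -0.373], [0.359, -0.227]] c [ 0.4522 -0.2882] sides [0.151 0.165 0.148 0.167]
 long yaw deg 8.156570758351274
bonbon [[nan nan nan]] 0.0
side [[0.425, 0.15, 0.08], [0.541, 0.156, 0.08], [0.545, 0.108, 0.08], [0.431, 0.106, 0.08]] [0.48551033 0.13018003 0.08      ]<stdin>:11: RuntimeWarning: Mean of empty slice.
  ret = um.true_divide(
```

Sizes, heights and both views agree to within about 1 mm: the blue box is at (0.485, 0.130) with yaw 2.7°, and the tray is at (0.452, -0.288) with yaw 8°. I'll put the box down just beyond the tray, near (0.60, -0.30). Next come the reach checks and the pick.

```bash
cat >> h.py <<'E'
from cell import bot,claw,solver,vision,status,job_done
from scipy.spatial.transform import Rotation as Rt
Y0,YT,YP=np.radians([2.7,-32,-82])
TRAY=np.array([.452,-.288]); PLACE=np.array([.603,-.297])
def pose(base,yaw,tilt=0):   # base = middle of the box underside -> TCP pose
    Rb=Rt.from_euler("ZY",[yaw,tilt])
    q=(Rb*Rt.from_matrix(np.diag([-1.,1,-1]))).as_quat()
    return np.asarray(base)+Rb.apply([0,0,.026]), q[[3,0,1,2]]
def go(base,yaw,tilt=0,speed=.15):
    p,q=pose(base,yaw,tilt); bot.line_to(p,q,speed=speed)
def snap(cam,name,box=None,k=1):
    f=vision.capture(cam)["frame"][:,:,::-1]
    if box: f=f[box[1]:box[3],box[0]:box[2]]
    cv2.imwrite(f"pics/{name}.png",cv2.resize(f,None,fx=k,fy=k,interpolation=cv2.INTER_CUBIC))
E
python3 - <<'E'
from h import *
c=pickle.load(open("top.pkl","rb"))
print("tape,book,jar,edge,tray",ray(c,[(453,165),(402,190),(530,165),(555,240)],0).round(3).tolist())
for a in [((.485,.13,.15),Y0),((*TRAY,.17),YT),((*TRAY,.08),YT,.6),((*TRAY,.08),YT,-.6),((*PLACE,.12),YP),((*PLACE,0),YP)]:
    r=solver.inverse_kinematics(*pose(*a)); print(None if r is None else np.round(r,2))
bot.move_pose(*pose((.485,.13,.14),Y0))
claw.grip(.085,60)
go((.485,.13,.001),Y0)
claw.grip(.03,60)
print(status.current_opening(),status.current_grip_force(),status.current_time_s())
go((.485,.13,.03),Y0,speed=.08)
print(status.current_opening(),status.current_contact_force(),status.current_time_s())
snap("side","lift",(270,180,400,290),5)
E
```

```text
tape,book,jar,edge,tray [[0.652, -0.23, 0.0], [0.587, -0.105, 0.0], [0.657, -0.421, 0.0], [0.473, -0.473, 0.0]]
[ 0.12  0.29 -0.31  0.97  0.    0.07]
[-0.7   0.33 -0.19  1.05  0.   -0.15]
[-0.66  0.98  0.53  1.72 -0.06 -0.09]
[-0.79  0.13 -1.06 -0.21  0.13 -0.19]
[-0.57  0.62  0.15  1.1   0.    0.86]
[-0.57  0.73  0.01  0.85  0.    0.86]
0.04948420687725607 54.80165362358093 3.7417
0.049792741097040245 [ 0.56957911 -0.38158119 -1.92061899] 4.2583
```

View pics/lift.png

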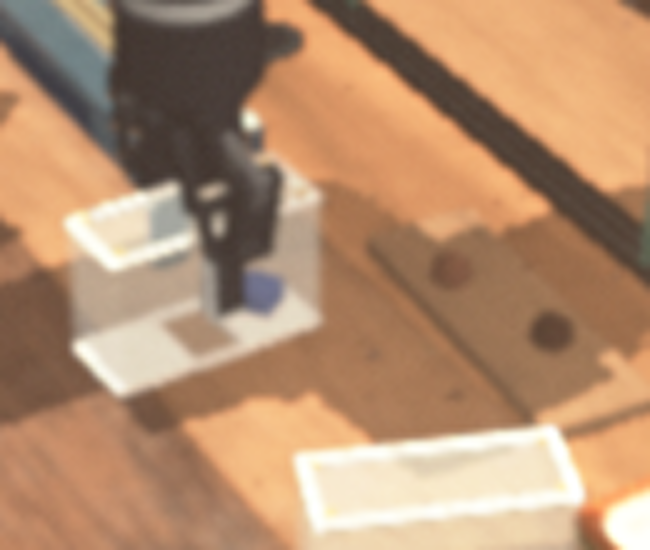

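The box is held level at about 50 mm opening with the blue bonbon still at its far end, at crop (262,290). Next: carry it over the tray and rock.

```bash
cat >> h.py <<'E'
def blue():
    c=vision.capture("side"); hsv=cv2.cvtColor(c["frame"],cv2.COLOR_RGB2HSV)
    m=cv2.inRange(hsv,(105,70,50),(130,255,255)); m[:240]=0; m[:,:300]=0; m[:,480:]=0
    n,_,st,ce=cv2.connectedComponentsWithStats(m)
    return [(int(st[i,4]),ce[i].round(0).tolist()) for i in range(1,n) if st[i,4]>8]
def rock(t,speed=.04,wait=.5):
    go((*TRAY,.08),YT,t,speed); bot.dwell(wait); print("tilt",t,round(status.current_time_s(),2),blue(),flush=True)
E
python3 - <<'E'
from h import *
go((.485,.13,.17),Y0); go((*TRAY,.17),YT,speed=.2); go((*TRAY,.08),YT,speed=.12); bot.dwell(.4)
print(status.current_time_s(),status.current_opening(),blue())
rock(-.58); snap("side","r1",(310,220,470,420),3)
rock(0,wait=.1)
print(np.round(status.current_tcp_pos(),3))
E
```

```text
8.9417 0.04970133254954274 []
tilt -0.58 10.6 [(82, [407.0, 375.0])]
tilt 0 11.91 [(80, [407.0, 375.0])]
[ 0.452 -0.288  0.106]
```

View pics/r1.png

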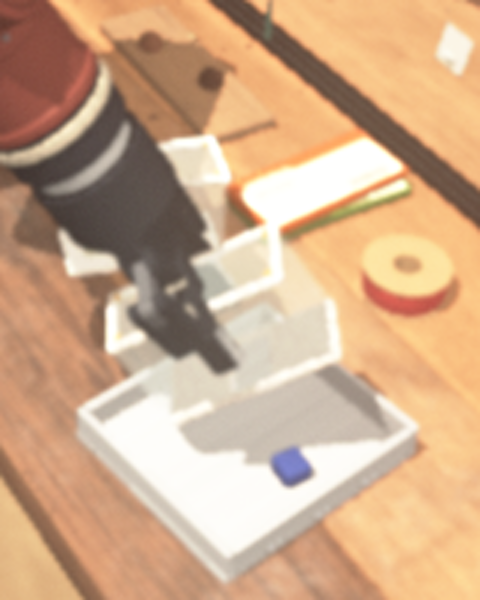

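The blue bonbon dropped on the first rock and lies in the tray at side pixel (407,375), and the box is empty. I'll set the box down beyond the tray, shifted slightly to clear the tape roll at (0.652, -0.23).

Run:
```python
from h import *
P=np.array([.603,-.320])
go((*TRAY,.14),YT); go((*P,.14),YP,speed=.12); go((*P,.02),YP); go((*P,.002),YP,speed=.03)
print(status.current_contact_force())
claw.grip(.064); bot.dwell(.3); go((*P,.14),YP,speed=.1)
print(status.current_time_s())
bot.move_pose(*pose((.45,.13,.18),Y0))
print(status.current_time_s(),blue())
a=vision.capture("top")["frame"][150:290,270:560,::-1];b=vision.capture("side")["frame"][220:420,270:560,::-1]
cv2.imwrite("pics/end.png",cv2.resize(np.vstack([a,b]),None,fx=1.76,fy=1.76))
```

```text
[-0.69140224  0.7501546  -0.95706667]
17.7667
19.5083 [(70, [407.0, 375.0])]
```

View pics/end.png

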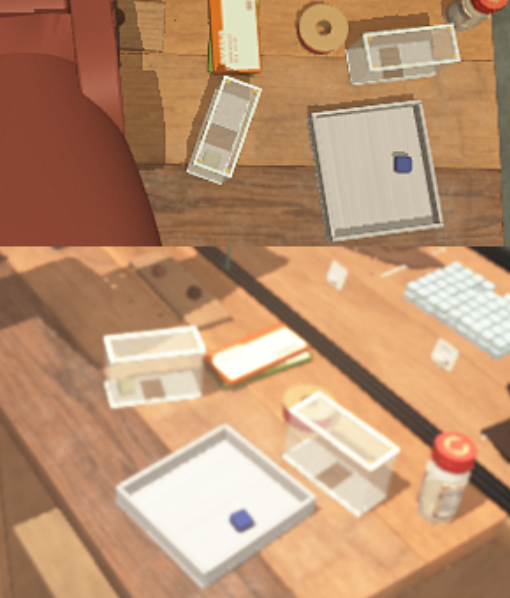

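The end picture shows the empty box upright beyond the tray, the blue bonbon on the tray floor at (402,163), and the pale box where it was with its bonbon inside.

```bash
python3 -c "
from cell import job_done
print(job_done())"
```

```text
the job is handed in; nothing more can be done
None
```

The blue bonbon dropped into the tray on the first rock, its empty box stands slot down beside the tray, and the pale box was left alone; I handed the job in at about 20 s, and no verdict came back.

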